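# Complete the cup row and take off the filter's winged cap

### The arm

A 6-joint arm with a two-finger parallel gripper is mounted at the origin on the work surface. World frame = base frame: x ahead of the robot, y to its left, z up, the work surface at z = 0. Lengths are in m, angles in rad, forces in N, time in s.
With the tool pointing down it reaches from about 0.35 to 0.775 m from the base axis. Payload 7.3 kg.
Tool frame: the origin (TCP) lies at the very end of the fingers, on their centre line; the grasp point (between the pads) lies 19 mm behind it; x points along the fingers, y is the direction in which the jaws open and shut, and the axes are right-handed (so a half turn about x gives the same grasp; the last joint's range is limited). The gripper opens to 92 mm and grips with 3 to 60 N. Pads are 19 mm wide; open, the fingers measure 130 mm over their backs; the gripper's body (75 mm by 190 mm) begins 47 mm behind the grasp point.
Start: joints at [-1.44, 0.342, 1.524, -0, 1.275, -0.146], TCP at [0.143, -0.505, 0.227] pointing down, gripper open.
Joint ranges: [-2.53, 2.53], [-0.77, 2.02], [0.04, 2.7], [-1, 4.14], [0.28, 2.66], [-3.11, 3.11]. Speed limits (rad/s): [2.57, 2.57, 3.14, 3.14, 3.14, 3.14].

### API

Orientations are given as [roll, pitch, yaw] about the fixed x, y, z axes, in that order (R = Rz(yaw) Ry(pitch) Rx(roll)).
In Python, from cell import robot gives the robot as it stands.
- The arm moves only by the tool play_rows, never from a script. Its argument "moves" is a list that holds one entry, the list of rows, each a list of 5 numbers: the shift along the tool's x, y, z in m, then the turn about the tool's x in degrees, then the opening, from -1 (shut) to 1 (fully open), so that 0 is half open. A call has exactly 10 rows; each row shifts and turns the pose as measured when the row begins, along the tool's axes as they then stand; what a row does not reach is not made up. A row lasts 1/10 s, in which the tool goes at most 50 mm and 8.59 degrees, less where a joint would pass 70% of its speed; a pose out of reach is approached as far as the arm can. A call with a gripper value outside its range is refused whole. The fingers move at their own pace and stop on an object; "grip_force" is the grip in N (left out, the last holds). Time passes only in rows, so rows that do not move let the fingers close, or fill a call up. It gives the time, the measured TCP pose, the force and the opening at its end, in the units of the state.
- robot.observe(): the state, without advancing time (a new reading comes with each control period).
- robot.read_camera(name): name is "side" or "top"; returns the picture (480x640x3 uint8, red, green, blue); there is no depth.
- robot.get_calibration(name): a dict with "mtx" (3x3 intrinsics, pixels), "k1" (the pictures are not rectified: a ray, as slopes to the right and down, at radius r is drawn at 1 + k1 r^2 times it, then the intrinsics apply), "view" (4x4, takes a point from world to camera coordinates). Camera axes: x right, y up, looking along -z (the intrinsics and any distortion apply to the point x, -y, -z); pixel columns grow to the right and rows downward; lengths in m; the calibration is good to about 2 mm. A picture is of the moment at which its call begins. get_calibration takes no time and is no camera call.
- robot.hand_in(): hands the job in, once; it reports no verdict.
Trained networks look in the newest picture that a camera, given by its name, has taken for a name from the list of things; names that differ only in an ending like _2 or _b are one class to them, and where a whole thing is asked for, a point or a joint stands for the part that bears it (a point fixed in the world has none). Each returns a list of dicts, best first, with "score" (0 to 1); they miss things now and then, are a little off and sometimes report something else, mostly with a low value. They report only what shows in the picture. A call takes as long as a camera call. They do not tell look-alikes from the thing itself.
- robot.spot_in(camera, label): "point" ([column, row] in pixels, amid what is visible of it).
The state is a dict: "time": time; "qpos": joint angles; "qvel": joint speeds; "joint_efforts": joint torques, N m; "tool_pos": TCP position; "tool_rot": TCP orientation; "contact_force": force on the tool from outside, world axes, zero at the start; "torque": the same for the moment, N m; "opening": finger opening in m.
Only numpy, scipy, OpenCV 4.12 (cv2) and the standard library are available. Lean on these libraries where they do the work, as an engineer would, in place of code of your own. Each camera call takes 0.05 s, during which the arm holds its last target.

### The job

Get the filter counter ready for refilling: first stand the stray porcelain cup upright in the middle of the green coaster, so that the three cups make a neat row on the clear cup holder. Then take the blue winged cap off the filter's filler neck: nobody remembers which way its lock runs, so try it both ways without forcing it, turn it the way that gives until it comes free, lift it straight off, and finish while still holding it level, a hand's breadth straight above the open neck - do not put it down or let go. Leave the other two cups, the tin and the jar where they are.

Things in the scene. Friction and masses are not known exactly. Their poses are not given: they have to be found in the camera images.
- cup: The stray white porcelain cup, no handle, standing upright on the counter nearest the robot. Round, outer diameter 60 mm (52 mm at the foot, full width from 10 mm up), 58 mm tall, wall 3.5 mm, 0.1 to 0.16 kg. Origin: centre of its underside, z up.
- cup_a: One of the two like cups already standing on the holder (same sizes). Stays where it is.
- cup_b: The other like cup already standing on the holder. Stays where it is.
- coaster: Fixed green plastic coaster, 72 mm diameter, 4 mm thick, lying on the holder at the vacant one of its three places (left, middle or right). Origin: centre of its underside; the stray cup's underside belongs 4 mm above it.
- holder: Fixed low bench of clear acrylic, 95 x 280 mm (its x and y), flat top 30 mm above the counter, no rim. The three places lie in a row along its y axis, on its middle line, at y = -85, 0 and +85 mm. Origin: centre of its underside, on the counter.
- filter: Fixed pair of white crocks on one teak foot board. Origin on the counter, on the axis of the capped crock: 170 mm wide, shoulder 133 mm high, filler neck (87 mm outside, 74 inside) up to 165 mm. The other crock, 176 mm wide, axis 205 mm towards -y, has a closed hinged wooden lid 178 mm high (knob 197 mm); not needed. Small spigot to -x, low down.
- neck (a point): Centre of the filler neck's rim, 165 mm above the counter; axes as the filter's, z up. Lock: one way the cap turns a few degrees (up to 10) and stops dead; the other way it turns easily (0.3 N m or less) to a stop about 55 degrees from the start, and lifts from about 45 on. Which way opens (clockwise or counter-clockwise) differs between filters and is hidden.
- cap: Blue plastic cap, 0.11 to 0.2 kg. Disc 92 mm across, 8 mm thick, lying on the rim. Below it a plug with two lugs reaches 22 mm into the neck; at the start they lie under ledges, so it cannot be pulled up (2 mm play). Origin: on the axis at the plug's underside; disc underside 22 mm, disc top 30 mm above it. Alike after half a turn.
- wing (a point): Grip point: centre of the wing on top of the cap, 52 mm above the cap origin. The wing is a straight bar 60 mm long along the cap's x axis, 12 mm wide, standing 30 mm up from the disc (top 60 mm above the origin). At the start it lies along the filter's x axis to within 3 degrees.
- tin: Pale tea tin, 60 mm wide, 110 mm tall, behind the gap between filter and holder; bystander.
- jar: Amber glass jar, 76 mm wide, 100 mm tall, left of the stray cup; bystander.
Not all that is in view belongs to the job. Leave any orange or red look-alike of the cup alone.

How it is judged:
By the outcome, as a careful person would: the job done as asked, in the order asked, and still so for the second after the job is handed in, while the arm keeps its last pose, push and grip.
It also fails if it takes over 48 s, if anything falls off the work surface, if the arm or the gripper's body presses on something with over 40 N, if the wrist force passes 120 N, or if a joint passes its speed limit or range.

## Working session

There is one attempt and no reset: what is moved stays moved. The work goes in short steps, Python scripts to look and compute and a tool call to move; the robot and the scene stay as the last step left them, time stands still between calls to the robot, and variables do not carry over. Pictures are saved under pics/ and viewed, and the job is handed in when it is done.

Besides the shell and the picture viewer there is one more tool, called after ">>>" by a JSON object that holds its "api" and its "payload", one argument or row to a line. play_rows: Moves the arm, as the interface text tells. Its arguments: {"type":"object","properties":{"moves":{"type":"array"},"grip_force":{"type":"number"}},"required":["moves"]}

```bash
ls; mkdir -p pics; python3 - <<'E'
from cell import robot
import cv2,json
for n in ["top","side"]:
    im=robot.read_camera(n); cv2.imwrite(f"pics/{n}0.png",im[:,:,::-1])
    c=robot.get_calibration(n); print(n,c)
    for l in ["cup","coaster","holder","filter","cap","wing","tin","jar","neck"]:
        try: print(l,[(d['point'],round(d['score'],2)) for d in robot.spot_in(n,l)])
        except Exception as e: print(l,e)
print(robot.observe())
E
```

```text
pics
top {'mtx': array([[543.04616825,   0.        , 329.1828572 ],
       [  0.        , 543.04616825, 235.0822231 ],
       [  0.        ,   0.        ,   1.        ]]), 'k1': -0.11280006082916653, 'view': array([[ 2.04283560e-02, -9.99791272e-01, -3.07749025e-04,
         4.91179688e-02],
       [ 9.81256294e-01,  1.99906399e-02,  1.91667577e-01,
        -5.51328998e-01],
       [-1.91621418e-01, -4.21743415e-03,  9.81459854e-01,
        -1.11760746e+00],
       [ 0.00000000e+00,  0.00000000e+00,  0.00000000e+00,
         1.00000000e+00]])}
cup [([265.5, 282.7], 0.86), ([241.1, 202.4], 0.86), ([244.8, 332.6], 0.83), ([315.0, 279.0], 0.76), ([279.2, 204.1], 0.66), ([290.7, 329.0], 0.62)]
coaster [([318.2, 210.8], 0.79)]
holder [([284.4, 221.4], 0.88), ([463.9, 238.8], 0.41)]
filter [([508.9, 239.0], 0.79), ([280.6, 206.6], 0.48)]
cap [([465.9, 238.7], 0.78)]
wing [([463.5, 239.7], 0.94)]
tin [([401.1, 160.5], 0.69)]
jar [([194.6, 277.5], 0.83)]
neck [([506.9, 237.7], 0.97)]
side {'mtx': array([[525.43044488,   0.        , 315.09002047],
       [  0.        , 525.43044488, 238.60129
[... 778 characters left out ...]
3.3, 392.9], 0.8)]
neck [([407.2, 189.2], 0.66)]
{'time': 1.0, 'qpos': array([-1.44001546e+00,  3.41980014e-01,  1.52412276e+00, -9.52483859e-06,
        1.27541651e+00, -1.46002423e-01]), 'qvel': array([-0.00032228,  0.00181613,  0.00044006, -0.00154335, -0.00112504,
       -0.00151152]), 'joint_efforts': array([-1.25176930e-04, -4.31141853e+01, -2.44479614e+01,  7.17409118e-02,
        4.81717964e-02, -1.25728019e-05]), 'tool_pos': array([ 0.14348067, -0.50501587,  0.22674293]), 'tool_rot': array([ 1.30122098,  1.5707224 , -1.56358562]), 'contact_force': array([ 0.51365574, -0.40823004, -0.15971703]), 'torque': array([ 0.0150354 , -0.00019919, -0.06008943]), 'opening': 0.09168183788429639}
```

View pics/top0.png

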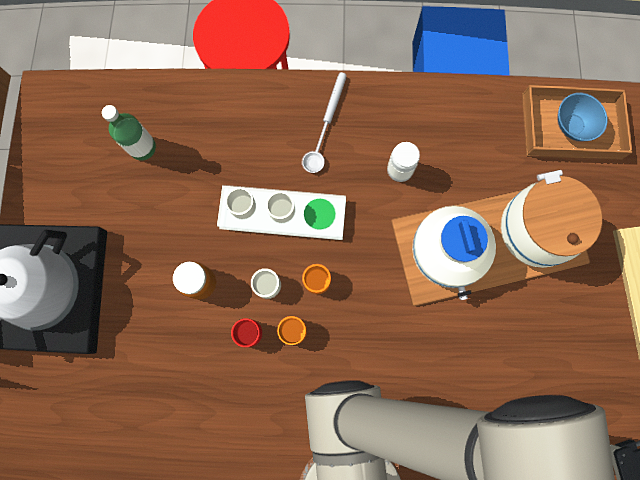

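View pics/side0.png

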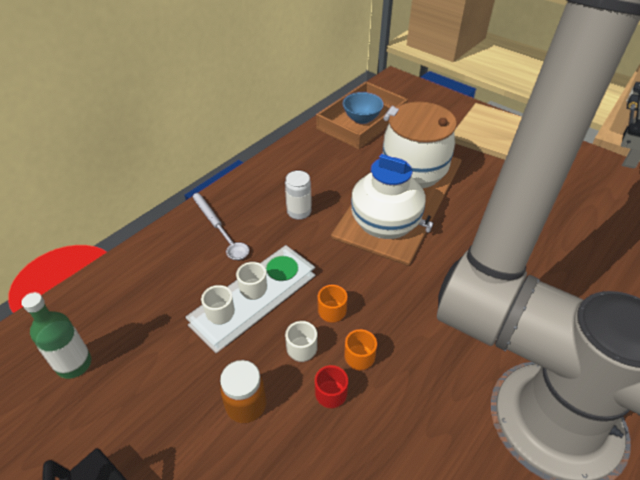

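```bash
cat > h.py <<'E'
import numpy as np,cv2
from cell import robot
C={n:robot.get_calibration(n) for n in("top","side")}
def proj(n,P):
    c=C[n];P=np.atleast_2d(P).astype(float);p=P@c['view'][:3,:3].T+c['view'][:3,3]
    a=np.stack([p[:,0]/-p[:,2],-p[:,1]/-p[:,2]],1)
    a=a*(1+c['k1']*(a**2).sum(1,keepdims=True))
    return a@c['mtx'][:2,:2].T+c['mtx'][:2,2]
def und(n,uv):
    c=C[n];return cv2.undistortPoints(np.array(uv,float).reshape(-1,1,2),c['mtx'],np.array([c['k1'],0,0,0,0.])).reshape(-1,2)
def hit(n,uv,z):
    c=C[n];R=c['view'][:3,:3];t=c['view'][:3,3];o=-R.T@t
    s=und(n,uv);d=np.c_[s[:,0],-s[:,1],-np.ones(len(s))]@R
    return o+d*((z-o[2])/d[:,2])[:,None]
def circ(c,r,z,N=72):
    a=np.linspace(0,2*np.pi,N);return np.c_[c[0]+r*np.cos(a),c[1]+r*np.sin(a),np.full(N,z)]
E
python3 - <<'E'
from h import *
t=cv2.imread("pics/top0.png");s=cv2.imread("pics/side0.png")
for n,im in(("top",t),("side",s)):
    hsv=cv2.cvtColor(im,cv2.COLOR_BGR2HSV)
    g=cv2.inRange(hsv,(50,120,60),(75,255,255)); k,l,st,ce=cv2.connectedComponentsWithStats(g)
    for i in range(1,k):
        if st[i,4]>200: print(n,'green',st[i],ce[i],hit(n,ce[i],.034))
    b=cv2.inRange(hsv,(100,150,60),(125,255,255)); k,l,st,ce=cv2.connectedComponentsWithStats(b)
    for i in range(1,k):
        if st[i,4]>100: print(n,'blue',st[i],ce[i],hit(n,ce[i],.173))
for n,p in(("top",[265.5,282.7]),("side",[301.6,341.9])): print('cup',hit(n,p,.03))
for n,p in(("top",[[241,202],[279,204]]),("side",[[220,306],[253,278]])): print('ab',hit(n,p,.06))
cv2.imwrite("pics/c1.png",np.hstack([cv2.resize(t[250:360,210:350],None,fx=2.8,fy=2.8),cv2.resize(s[270:380,250:390],None,fx=2.8,fy=2.8)]))
cv2.imwrite("pics/c2.png",np.hstack([cv2.resize(t[190:300,390:530],None,fx=2.8,fy=2.8),cv2.resize(s[130:240,330:470],None,fx=2.8,fy=2.8)]))
E
```

```text
top green [304 199  31  30 745] [319.23087248 213.46442953] [[0.60221219 0.08342311 0.034     ]]
top blue [ 413    6   96   69 5976] [460.70515395  41.09722222] [[ 0.95278832 -0.21121632  0.173     ]]
top blue [ 441  216   47   46 1645] [464.05653495 238.20668693] [[ 0.5260028  -0.20230842  0.173     ]]
side green [267 257  30  23 563] [281.69271758 267.92362345] [[0.59762352 0.08471271 0.034     ]]
side blue [422  72  53  25 410] [449.32682927  83.20243902] [[ 0.61434618 -0.59861682  0.173     ]]
side blue [371 154  42  31 871] [390.86452354 169.99770379] [[ 0.52219743 -0.19942531  0.173     ]]
side blue [185 160  57  39 273] [212.41025641 178.91575092] [[0.80173204 0.07836507 0.173     ]]
cup [[0.44678018 0.19635779 0.03      ]]
cup [[0.43999004 0.1949359  0.03      ]]
ab [[0.61837317 0.253777   0.06      ]
 [0.61543198 0.17065361 0.06      ]]
ab [[0.60698643 0.25278558 0.06      ]
 [0.60831384 0.15909332 0.06      ]]
```

View pics/c1.png

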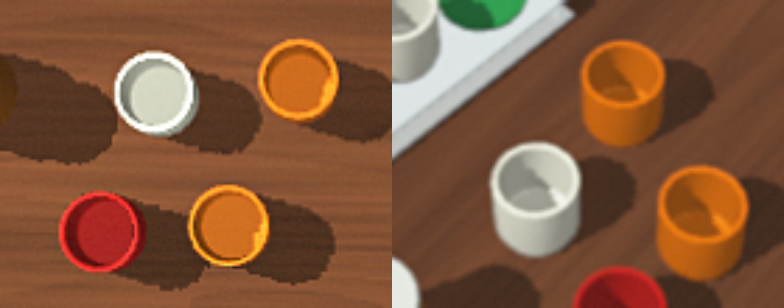

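View pics/c2.png

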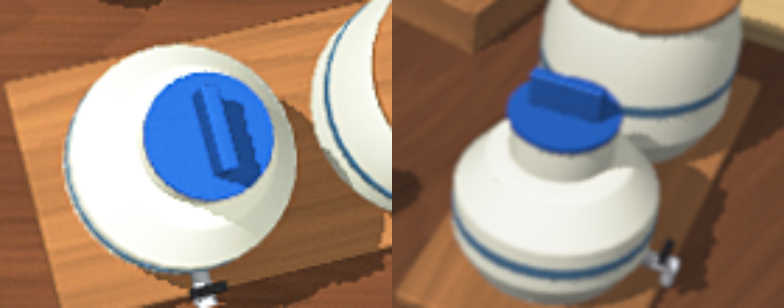

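```bash
cat > fit.py <<'E'
from h import *
from scipy.optimize import minimize
def mask(n,hulls,S=4):
    m=np.zeros((480*S,640*S),np.uint8)
    for P in hulls:
        p=proj(n,P); h=cv2.convexHull(((p+.5)*S).astype(np.float32)).astype(np.int32); cv2.fillPoly(m,[h],1)
    return cv2.resize(m.astype(np.float32),(640,480),interpolation=cv2.INTER_AREA)
def cuph(p,z0=0): return [np.r_[circ(p,.026,z0),circ(p,.030,z0+.010),circ(p,.030,z0+.058)]]
def caph(p,z0=.143):
    x,y,a=p;c,s=np.cos(a),np.sin(a)
    w=[[x+c*u-s*v,y+s*u+c*v,z0+h] for u in(-.03,.03) for v in(-.006,.006) for h in(.03,.06)]
    return [np.r_[circ(p,.046,z0+.022),circ(p,.046,z0+.030)],np.array(w)]
def cosh(p): return [circ(p,.036,.034)]
def fit(ms,hf,x0,step,roi=60):
    def cost(x): return sum(np.abs(mask(n,hf(x))-m).sum() for n,m in ms.items())
    x0=np.array(x0,float);sim=np.vstack([x0]+[x0+np.eye(len(x0))[i]*step[i] for i in range(len(x0))])
    r=minimize(cost,x0,method='Nelder-Mead',options=dict(initial_simplex=sim,xatol=1e-4,fatol=.1));return r.x,r.fun
def seg(im,lo,hi,near,keep=None):
    g=cv2.inRange(cv2.cvtColor(im,cv2.COLOR_BGR2HSV),lo,hi)
    k,l,st,ce=cv2.connectedComponentsWithStats(g)
    y,x=np.where(l>0);j=np.argmin((x-near[0])**2+(y-near[1])**2)
    m=(l==l[y[j],x[j]]).astype(np.uint8)
    cs,_=cv2.findContours(m,cv2.RETR_EXTERNAL,cv2.CHAIN_APPROX_NONE);o=np.zeros_like(m);cv2.drawContours(o,cs,-1,1,-1)
    return o.astype(np.float32)
E
cat > r1.py <<'E'
from fit import *
I={"top":cv2.imread("pics/top0.png"),"side":cv2.imread("pics/side0.png")}
def run(name,lo,hi,near,hf,x0,st):
    ms={n:seg(I[n],lo,hi,near[n]) for n in I}
    for k in(("top",),("side",),("top","side")):
        x,f=fit({n:ms[n] for n in k},hf,x0,st); print(name,k,np.round(x,4),round(f,1),[int(ms[n].sum()) for n in k])
run('cup',(0,0,90),(179,60,255),{"top":(258,272),"side":(305,350)},cuph,[.443,.195],[.01,.01])
run('coaster',(50,120,60),(75,255,255),{"top":(319,213),"side":(281,268)},cosh,[.6,.084],[.01,.01])
run('cap',(100,120,30),(125,255,255),{"top":(455,238),"side":(390,175)},caph,[.524,-.2,0],[.01,.01,.1])
E
python3 r1.py
```

```text
cup ('top',) [0.4446 0.1953] 23.9 [706]
cup ('side',) [0.4413 0.195 ] 40.2 [1107]
cup ('top', 'side') [0.4426 0.1947] 119.4 [706, 1107]
coaster ('top',) [0.6031 0.0832] 74.3 [745]
coaster ('side',) [0.5989 0.0842] 85.8 [563]
coaster ('top', 'side') [0.6008 0.0838] 172.4 [745, 563]
cap ('top',) [ 0.5272 -0.2033  0.0646] 101.6 [1660]
cap ('side',) [ 0.5245 -0.2058  0.1885] 136.5 [937]
cap ('top', 'side') [ 0.5258 -0.2032  0.0456] 255.6 [1660, 937]
```

```bash
python3 - <<'E'
from h import *
t=cv2.imread("pics/top0.png");s=cv2.imread("pics/side0.png")
a=cv2.resize(t[212:266,438:492],None,fx=7,fy=7,interpolation=cv2.INTER_CUBIC)
b=cv2.resize(s[148:202,364:418],None,fx=7,fy=7,interpolation=cv2.INTER_CUBIC)
cv2.imwrite("pics/c3.png",np.clip(np.hstack([a,b])*1.4,0,255).astype(np.uint8))
for uv in([(413,303),(588,262)],[(393,219),(413,303)],):
    P=hit("top",uv,.02);d=P[1]-P[0];print(P[:,:2],np.degrees(np.arctan2(d[1],d[0])))
E
```

```text
[[ 0.40993133 -0.12487074]
 [ 0.50669943 -0.52516898]] -76.41003795605054
[[ 0.59624802 -0.08137945]
 [ 0.40993133 -0.12487074]] -166.860907199238
```

View pics/c3.png

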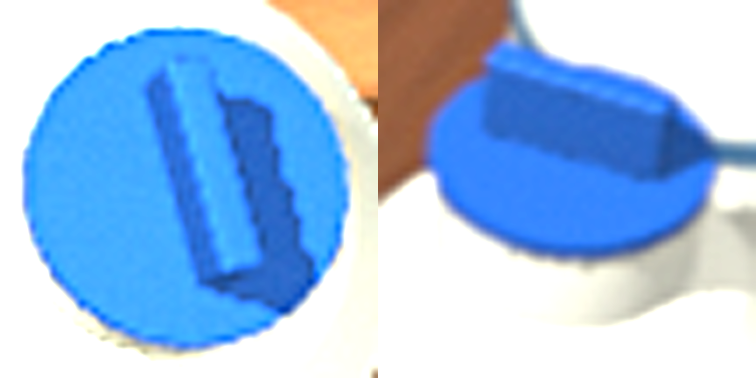

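```bash
python3 - <<'E'
from h import *
for seg in([(168,63),(217,270)],[(210,58),(260,262)]):
    P=hit("top",np.array(seg)/7.+[438-.43,212-.43],.203);d=P[0]-P[1];print(P[:,:2],np.linalg.norm(d),np.degrees(np.arctan2(d[1],d[0])),P.mean(0))
for seg in([(490,65),(660,110)],[(500,45),(672,98)]):
    P=hit("side",np.array(seg)/7.-[54,0]+[364-.43,148-.43],.203);d=P[0]-P[1];print(P[:,:2],np.linalg.norm(d),np.degrees(np.arctan2(d[1],d[0])),P.mean(0))
from scipy.spatial.transform import Rotation as R
o=robot.observe();print(R.from_euler('xyz',o['tool_rot']).as_matrix().round(3),o['tool_pos'])
E
```

```text
[[ 0.55417347 -0.19097004]
 [ 0.49749614 -0.2027977 ]] 0.057898307252595066 11.787555396685855 [ 0.52583481 -0.19688387  0.203     ]
[[ 0.55581847 -0.2025684 ]
 [ 0.49989643 -0.21459437]] 0.05720051655196654 12.136556517960486 [ 0.52785745 -0.20858139  0.203     ]
[[ 0.54811818 -0.18841779]
 [ 0.49492598 -0.20404267]] 0.055439582126269114 16.369826744534336 [ 0.52152208 -0.19623023  0.203     ]
[[ 0.55171076 -0.19865722]
 [ 0.49544654 -0.21133032]] 0.057673821017538235 12.693612727677582 [ 0.52357865 -0.20499377  0.203     ]
[[ 0.     0.273 -0.962]
 [-0.    -0.962 -0.273]
 [-1.     0.     0.   ]] [ 0.14348067 -0.50501587  0.22674293]
```

```bash
cat > plan.py <<'E'
import sys
from h import *
from scipy.spatial.transform import Rotation as R
def state():
    o=robot.observe();M=R.from_euler('xyz',o['tool_rot']).as_matrix();return o,M
def plan(wps,yaw_end=None,nrows=10):
    """wps: list of (pos, rows)"""
    o,M=state();p=o['tool_pos'].copy();psi=np.arctan2(M[1,1],M[0,1]);tot=sum(n for _,n in wps)
    dy=0 if yaw_end is None else (np.radians(yaw_end)-psi)/tot
    for q,n in wps:
        st=(np.array(q)-p)/n
        for i in range(n):
            y=np.array([np.cos(psi),np.sin(psi),0]);z=np.array([np.sin(psi),-np.cos(psi),0])
            print([round(-st[2],3),round(float(st@y),3),round(float(st@z),3),round(-np.degrees(dy),1)]);psi+=dy
        p=np.array(q,float)
def show():
    o,M=state();print('t',round(o['time'],2),'p',o['tool_pos'].round(4),'yaw',round(np.degrees(np.arctan2(M[1,1],M[0,1])),2),'tilt',M[:,0].round(3),'F',o['contact_force'].round(1),'T',o['torque'].round(2),'op',round(o['opening'],4),'q',o['qpos'].round(2))
E
python3 - <<'E'
from plan import *
show()
plan([((.40,-.15,.25),9)],-4)
# holder yaw
P=hit("top",[(222,186),(346,196),(342,240),(218,228)],[.03]*4)
print(P.round(3)); 
for a,b in((1,0),(2,3)): d=P[b]-P[a];print(np.degrees(np.arctan2(-d[0],d[1])))
E
```

```text
t 1.0 p [ 0.1435 -0.505   0.2267] yaw -74.14 tilt [ 0. -0. -1.] F [ 0.5 -0.4 -0.2] T [ 0.02 -0.   -0.06] op 0.0917 q [-1.44  0.34  1.52 -0.    1.28 -0.15]
[np.float64(-0.003), -0.03, -0.038, np.float64(-7.8)]
[np.float64(-0.003), -0.025, -0.042, np.float64(-7.8)]
[np.float64(-0.003), -0.019, -0.045, np.float64(-7.8)]
[np.float64(-0.003), -0.013, -0.047, np.float64(-7.8)]
[np.float64(-0.003), -0.006, -0.048, np.float64(-7.8)]
[np.float64(-0.003), 0.001, -0.049, np.float64(-7.8)]
[np.float64(-0.003), 0.007, -0.048, np.float64(-7.8)]
[np.float64(-0.003), 0.014, -0.047, np.float64(-7.8)]
[np.float64(-0.003), 0.02, -0.044, np.float64(-7.8)]
[[0.662 0.304 0.03 ]
 [0.644 0.025 0.03 ]
 [0.544 0.032 0.03 ]
 [0.566 0.307 0.03 ]]
-3.690605167070834
-4.448556565305775
```

>>> {"api": "play_rows", "payload": {
  "moves": [
    [[-0.003, -0.03, -0.038, -7.8, 1], [-0.003, -0.025, -0.042, -7.8, 1], [-0.003, -0.019, -0.045, -7.8, 1], [-0.003, -0.013, -0.047, -7.8, 1], [-0.003, -0.006, -0.048, -7.8, 1], [-0.003, 0.001, -0.049, -7.8, 1], [-0.003, 0.007, -0.048, -7.8, 1], [-0.003, 0.014, -0.047, -7.8, 1], [-0.003, 0.02, -0.044, -7.8, 1], [0, 0, 0, 0, 1]]
  ]
}}

```text
time: 2.0
tool_pos: [0.4001, -0.1355, 0.2545]
tool_rot: [1.101, 1.565, -0.491]
contact_force: [0.4, -0.2, -0.3]
opening: 0.0918
```

```bash
python3 - <<'E'
from plan import *
show()
plan([((.443,.195,.16),9)],-4)
E
```

```text
t 2.0 p [ 0.4001 -0.1355  0.2545] yaw -1.27 tilt [ 0.005 -0.003 -1.   ] F [ 0.4 -0.2 -0.3] T [-0.01 -0.07  0.02] op 0.0918 q [-0.51  0.12  1.73  0.    1.28 -0.49]
[np.float64(0.01), 0.004, -0.037, np.float64(0.3)]
[np.float64(0.01), 0.004, -0.037, np.float64(0.3)]
[np.float64(0.01), 0.004, -0.037, np.float64(0.3)]
[np.float64(0.01), 0.003, -0.037, np.float64(0.3)]
[np.float64(0.01), 0.003, -0.037, np.float64(0.3)]
[np.float64(0.01), 0.003, -0.037, np.float64(0.3)]
[np.float64(0.01), 0.003, -0.037, np.float64(0.3)]
[np.float64(0.01), 0.003, -0.037, np.float64(0.3)]
[np.float64(0.01), 0.002, -0.037, np.float64(0.3)]
```

>>> {"api": "play_rows", "payload": {
  "moves": [
    [[0.01, 0.004, -0.037, 0.3, 1], [0.01, 0.004, -0.037, 0.3, 1], [0.01, 0.004, -0.037, 0.3, 1], [0.01, 0.003, -0.037, 0.3, 1], [0.01, 0.003, -0.037, 0.3, 1], [0.01, 0.003, -0.037, 0.3, 1], [0.01, 0.003, -0.037, 0.3, 1], [0.01, 0.003, -0.037, 0.3, 1], [0, 0, 0, 0, 1], [0, 0, 0, 0, 1]]
  ]
}}

```text
time: 3.0
tool_pos: [0.4438, 0.1638, 0.1705]
tool_rot: [0.923, 1.558, -0.727]
contact_force: [0.1, -1.1, 0.6]
opening: 0.0918
```

```bash
python3 - <<'E'
from plan import *
show()
for n in("top","side"): cv2.imwrite(f"pics/{n}1.png",robot.read_camera(n)[:,:,::-1])
plan([((.443,.195,.09),4),((.443,.195,.016),4)],-4)
E
```

```text
t 3.0 p [0.4438 0.1638 0.1705] yaw -4.49 tilt [ 0.01  -0.009 -1.   ] F [ 0.1 -1.1  0.6] T [-0.   -0.11 -0.06] op 0.0918 q [ 0.2   0.3   1.75 -0.01  1.08  0.28]
[np.float64(0.02), -0.001, -0.008, np.float64(-0.1)]
[np.float64(0.02), -0.001, -0.008, np.float64(-0.1)]
[np.float64(0.02), -0.001, -0.008, np.float64(-0.1)]
[np.float64(0.02), -0.001, -0.008, np.float64(-0.1)]
[np.float64(0.018), 0.0, 0.0, np.float64(-0.1)]
[np.float64(0.018), 0.0, 0.0, np.float64(-0.1)]
[np.float64(0.018), 0.0, 0.0, np.float64(-0.1)]
[np.float64(0.018), 0.0, 0.0, np.float64(-0.1)]
```

View pics/side1.png

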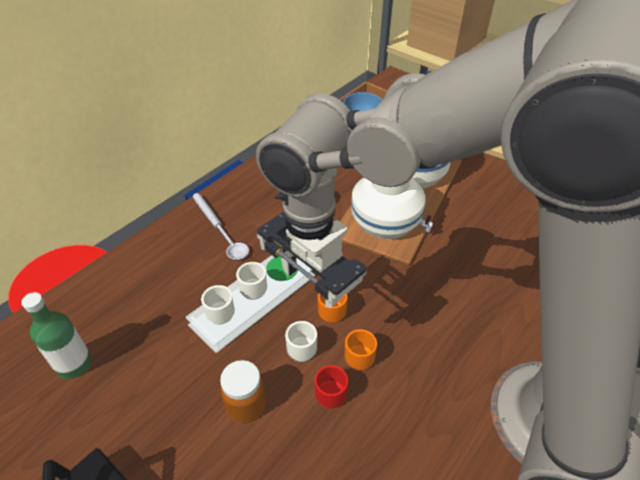

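```bash
cat > plan.py <<'E'
import sys
from h import *
from scipy.spatial.transform import Rotation as R
def state():
    o=robot.observe();M=R.from_euler('xyz',o['tool_rot']).as_matrix();return o,M
def plan(wps,yaw_end=None):
    o,M=state();p=o['tool_pos'].copy();psi=np.degrees(np.arctan2(M[1,1],M[0,1]));tot=sum(n for _,n in wps)
    dt=0 if yaw_end is None else -(yaw_end-psi)/tot
    for q,n in wps:
        st=(np.array(q)-p)/n
        for i in range(n):
            v=M.T@st; print([round(float(a),4) for a in v]+[round(float(dt),1)]);M=M@R.from_euler('x',dt,degrees=True).as_matrix()
        p=np.array(q,float)
def show():
    o,M=state();print('t',round(o['time'],2),'p',o['tool_pos'].round(4),'yaw',round(np.degrees(np.arctan2(M[1,1],M[0,1])),2),'tilt',M[:,0].round(4),'F',o['contact_force'].round(1),'T',o['torque'].round(2),'op',round(o['opening'],4),'q',o['qpos'].round(2))
E
python3 - <<'E'
from plan import *
show()
plan([((.443,.195,.12),5)],-4)
E
```

```text
t 3.1 p [0.4439 0.1631 0.1708] yaw -4.58 tilt [ 0.0101 -0.0082 -0.9999] F [ 0.6 -0.2 -0.8] T [-0.   -0.07  0.  ] op 0.0922 q [ 0.2   0.3   1.75 -0.01  1.08  0.28]
[0.0101, -0.0008, -0.0064, -0.1]
[0.0101, -0.0008, -0.0064, -0.1]
[0.0101, -0.0008, -0.0064, -0.1]
[0.0101, -0.0008, -0.0064, -0.1]
[0.0101, -0.0007, -0.0064, -0.1]
```

>>> {"api": "play_rows", "payload": {
  "moves": [
    [[0.01, -0.001, -0.008, 0, 1], [0.01, -0.001, -0.008, 0, 1], [0.01, -0.001, -0.008, 0, 1], [0.01, -0.001, -0.006, 0, 1], [0.01, -0.001, -0.003, 0, 1], [0.01, 0, 0, 0, 1], [0.01, 0, 0, 0, 1], [0.006, 0, 0, 0, 1], [0, 0, 0, 0, 1], [0, 0, 0, 0, 1]]
  ]
}}

```text
time: 4.1
tool_pos: [0.4423, 0.1951, 0.0875]
tool_rot: [0.87, 1.558, -0.786]
contact_force: [0.3, -0.3, -0.1]
opening: 0.0919
```

```bash
python3 - <<'E'
from plan import *
show()
for n in("top","side"): cv2.imwrite(f"pics/{n}2.png",robot.read_camera(n)[:,:,::-1])
plan([((.443,.195,.016),6)],-4)
s=cv2.imread("pics/side2.png");t=cv2.imread("pics/top2.png")
cv2.imwrite("pics/c4.png",np.hstack([cv2.resize(s[250:390,240:400],None,fx=2.5,fy=2.5),cv2.resize(t[210:350,190:350],None,fx=2.5,fy=2.5)]))
E
```

```text
t 4.1 p [0.4423 0.1951 0.0875] yaw -4.91 tilt [ 0.0092 -0.0092 -0.9999] F [ 0.3 -0.3 -0.1] T [-0.03 -0.08  0.05] op 0.0919 q [ 0.26  0.43  1.83 -0.01  0.88  0.36]
[0.012, -0.0, -0.0001, -0.2]
[0.012, -0.0, -0.0001, -0.2]
[0.012, -0.0, -0.0001, -0.2]
[0.012, -0.0, -0.0001, -0.2]
[0.012, -0.0, -0.0001, -0.2]
[0.012, -0.0, -0.0001, -0.2]
```

View pics/c4.png

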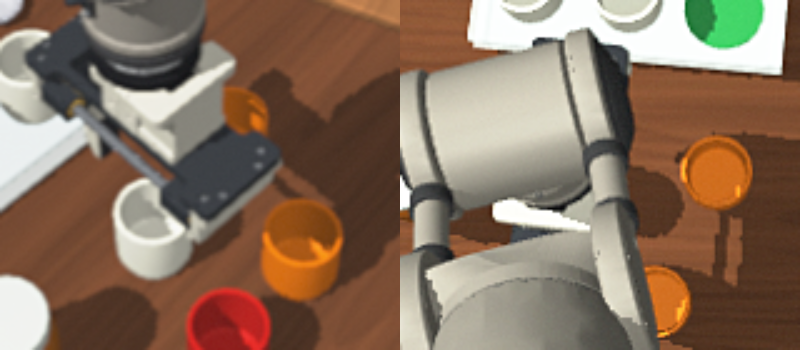

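>>> {"api": "play_rows", "payload": {
  "moves": [
    [[0.012, 0, 0, -0.2, 1], [0.012, 0, 0, -0.2, 1], [0.012, 0, 0, -0.2, 1], [0.012, 0, 0, -0.2, 1], [0.012, 0, 0, 0, 1], [0.01, 0, 0, 0, 1], [0, 0, 0, 0, 1], [0, 0, 0, 0, -1], [0, 0, 0, 0, -1], [0, 0, 0, 0, -1]]
  ],
  "grip_force": 15
}}

```text
time: 5.2
tool_pos: [0.4482, 0.1953, 0.0207]
tool_rot: [1.387, 1.548, -0.256]
contact_force: [-0.0, 0.1, 0.1]
opening: 0.0725
```

```bash
python3 - <<'E'
from plan import *
show()
E
```

```text
t 5.2 p [0.4482 0.1953 0.0207] yaw -4.12 tilt [ 0.0221 -0.0058 -0.9997] F [-0.   0.1  0.1] T [ 0.03 -0.1   0.05] op 0.0725 q [ 0.26  0.55  1.88 -0.02  0.7   0.35]
```

>>> {"api": "play_rows", "payload": {
  "moves": [
    [[0.001, -0.003, 0, 0, -1], [0.001, -0.002, 0, 0, -1], [0, 0, 0, 0, -1], [0, 0, 0, 0, -1], [0, 0, 0, 0, -1], [0, 0, 0, 0, -1], [0, 0, 0, 0, -1], [0, 0, 0, 0, -1], [0, 0, 0, 0, -1], [0, 0, 0, 0, -1]]
  ]
}}

```text
time: 6.2
tool_pos: [0.4434, 0.1959, 0.0196]
tool_rot: [1.427, 1.546, -0.215]
contact_force: [0.8, -0.5, 0.9]
opening: 0.0582
```

```bash
python3 - <<'E'
from plan import *
show()
E
```

```text
t 6.2 p [0.4434 0.1959 0.0196] yaw -4.12 tilt [ 0.0243 -0.0053 -0.9997] F [ 0.8 -0.5  0.9] T [-0.09 -0.03  0.01] op 0.0582 q [ 0.27  0.54  1.89 -0.02  0.68  0.35]
```

```bash
python3 - <<'E'
from plan import *
for n in("top","side"): cv2.imwrite(f"pics/{n}3.png",robot.read_camera(n)[:,:,::-1])
s=cv2.imread("pics/side3.png")
for p in [(.4434,.1959,.02),(.443,.195,.058)]: print(proj("side",p))
cv2.imwrite("pics/c5.png",cv2.resize(s[270:390,240:400],None,fx=4,fy=4))
show()
E
```

```text
[[300.12175325 344.01103869]]
[[300.03755856 333.10976127]]
t 6.3 p [0.4434 0.1959 0.0196] yaw -4.11 tilt [ 0.0243 -0.0053 -0.9997] F [0.2 0.2 1.1] T [-0.07 -0.04 -0.  ] op 0.0584 q [ 0.27  0.54  1.89 -0.02  0.68  0.35]
```

View pics/c5.png

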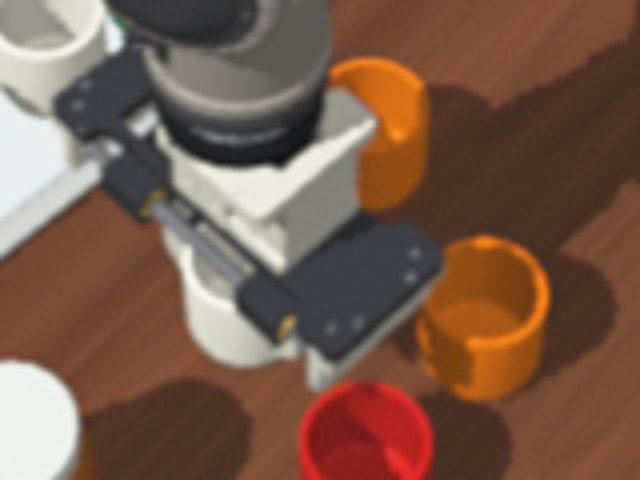

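>>> {"api": "play_rows", "payload": {
  "moves": [
    [[-0.006, 0, 0, 0, -1], [-0.012, 0, 0, 0, -1], [-0.012, 0, 0, 0, -1], [-0.012, 0, 0, 0, -1], [-0.012, 0, 0, 0, -1], [-0.012, 0, 0, 0, -1], [-0.012, 0, 0, 0, -1], [-0.012, 0, 0, 0, -1], [-0.006, 0, 0, 0, -1], [0, 0, 0, 0, -1]]
  ],
  "grip_force": 20
}}

```text
time: 7.3
tool_pos: [0.4393, 0.1962, 0.1208]
tool_rot: [1.374, 1.549, -0.269]
contact_force: [0.5, 0.8, -1.5]
opening: 0.058
```

```bash
python3 - <<'E'
from plan import *
show()
plan([((.601,.0845,.13),10)],-4)
E
```

```text
t 7.3 p [0.4393 0.1962 0.1208] yaw -4.12 tilt [ 0.0212 -0.0058 -0.9998] F [ 0.5  0.8 -1.5] T [-0.02 -0.12  0.02] op 0.058 q [ 0.27  0.37  1.81 -0.01  0.94  0.35]
[-0.0005, 0.0169, 0.01, -0.0]
[-0.0005, 0.0169, 0.01, -0.0]
[-0.0005, 0.0169, 0.01, -0.0]
[-0.0005, 0.0169, 0.01, -0.0]
[-0.0005, 0.0169, 0.01, -0.0]
[-0.0005, 0.0169, 0.01, -0.0]
[-0.0005, 0.0169, 0.01, -0.0]
[-0.0005, 0.0169, 0.01, -0.0]
[-0.0005, 0.0169, 0.01, -0.0]
[-0.0005, 0.0169, 0.01, -0.0]
```

>>> {"api": "play_rows", "payload": {
  "moves": [
    [[-0.001, 0.01, 0.006, 0, -1], [-0.001, 0.018, 0.011, 0, -1], [-0.001, 0.018, 0.011, 0, -1], [-0.001, 0.018, 0.011, 0, -1], [-0.001, 0.018, 0.011, 0, -1], [-0.001, 0.018, 0.011, 0, -1], [-0.001, 0.018, 0.011, 0, -1], [0, 0.018, 0.011, 0, -1], [0, 0.012, 0.006, 0, -1], [0, 0, 0, 0, -1]]
  ]
}}

```text
time: 8.3
tool_pos: [0.5876, 0.0869, 0.1243]
tool_rot: [1.037, 1.556, -0.606]
contact_force: [0.4, 0.7, -2.2]
opening: 0.058
```

```bash
python3 - <<'E'
from plan import *
show()
plan([((.601,.0845,.10),3)],-4)
E
```

```text
t 8.3 p [0.5876 0.0869 0.1243] yaw -4.11 tilt [ 0.012  -0.0083 -0.9999] F [ 0.4  0.7 -2.2] T [-0.01 -0.05  0.02] op 0.058 q [ 0.02  0.55  1.48 -0.01  1.1   0.1 ]
[0.0082, 0.0044, 0.0004, -0.0]
[0.0082, 0.0044, 0.0004, -0.0]
[0.0082, 0.0044, 0.0004, -0.0]
```

>>> {"api": "play_rows", "payload": {
  "moves": [
    [[0.004, 0.004, 0.001, 0, -1], [0.006, 0.004, 0.001, 0, -1], [0.006, 0.004, 0, 0, -1], [0.006, 0.002, 0, 0, -1], [0.006, 0, 0, 0, -1], [0.006, 0, 0, 0, -1], [0.006, 0, 0, 0, -1], [0.004, 0, 0, 0, -1], [0, 0, 0, 0, -1], [0, 0, 0, 0, -1]]
  ]
}}

```text
time: 9.3
tool_pos: [0.5999, 0.0845, 0.0741]
tool_rot: [0.711, 1.561, -0.929]
contact_force: [-0.4, -0.2, -1.6]
opening: 0.0584
```

```bash
python3 - <<'E'
from plan import *
show()
for n in("top","side"): cv2.imwrite(f"pics/{n}4.png",robot.read_camera(n)[:,:,::-1])
s=cv2.imread("pics/side4.png");t=cv2.imread("pics/top4.png")
cv2.imwrite("pics/c6.png",np.hstack([cv2.resize(s[190:330,200:360],None,fx=2.5,fy=2.5),cv2.resize(t[150:290,240:400],None,fx=2.5,fy=2.5)]))
plan([((.601,.0845,.054),3)],-4)
E
```

```text
t 9.3 p [0.5999 0.0845 0.0741] yaw -4.0 tilt [ 0.006  -0.0081 -0.9999] F [-0.4 -0.2 -1.6] T [-0.09 -0.13 -0.  ] op 0.0584 q [ 0.02  0.64  1.49 -0.01  1.01  0.09]
[0.0068, 0.0003, -0.0001, -0.0]
[0.0068, 0.0003, -0.0001, -0.0]
[0.0068, 0.0003, -0.0001, -0.0]
```

View pics/c6.png

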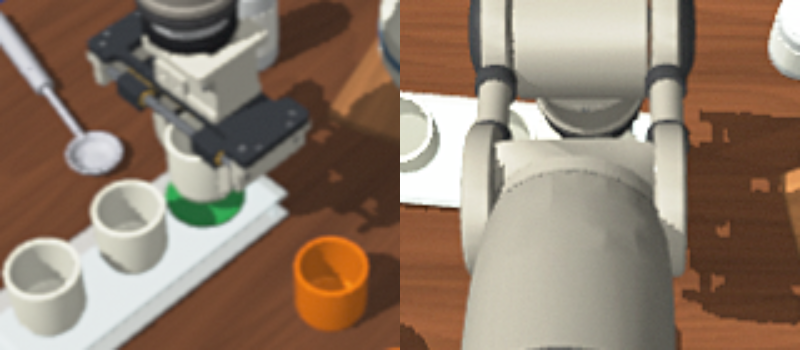

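>>> {"api": "play_rows", "payload": {
  "moves": [
    [[0.003, 0, 0, 0, -1], [0.004, 0, 0, 0, -1], [0.004, 0, 0, 0, -1], [0.003, 0, 0, 0, -1], [0.002, 0, 0, 0, -1], [0, 0, 0, 0, -1], [0, 0, 0, 0, -1], [0, 0, 0, 0, -1], [0, 0, 0, 0, -1], [0, 0, 0, 0, -1]]
  ]
}}

```text
time: 10.4
tool_pos: [0.6007, 0.0843, 0.0577]
tool_rot: [0.846, 1.56, -0.795]
contact_force: [-0.1, -0.2, -1.3]
opening: 0.0582
```

```bash
python3 - <<'E'
from plan import *
show()
s=robot.read_camera("side")[:,:,::-1];cv2.imwrite("pics/c7.png",cv2.resize(s[190:330,200:360],None,fx=4,fy=4))
E
```

```text
t 10.4 p [0.6007 0.0843 0.0577] yaw -4.01 tilt [ 0.0079 -0.0081 -0.9999] F [-0.1 -0.2 -1.3] T [-0.08 -0.09 -0.04] op 0.0582 q [ 0.02  0.66  1.5  -0.01  0.98  0.09]
```

View pics/c7.png

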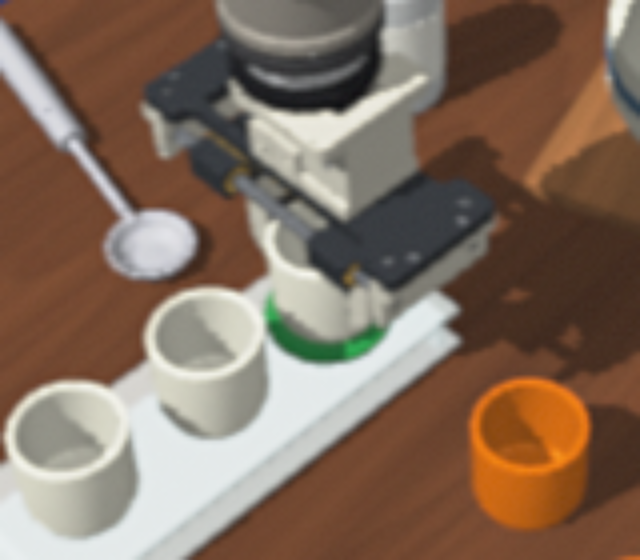

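>>> {"api": "play_rows", "payload": {
  "moves": [
    [[0.001, 0, 0, 0, -1], [0.001, 0, 0, 0, -1], [0.001, 0, 0, 0, -1], [0.001, 0, 0, 0, -1], [0, 0, 0, 0, -1], [0, 0, 0, 0, -1], [0, 0, 0, 0, -1], [0, 0, 0, 0, -1], [0, 0, 0, 0, -1], [0, 0, 0, 0, -1]]
  ]
}}

```text
time: 11.45
tool_pos: [0.6009, 0.0842, 0.0539]
tool_rot: [0.886, 1.559, -0.754]
contact_force: [-0.1, -0.4, -0.5]
opening: 0.058
```

```bash
python3 - <<'E'
from plan import *
show()
s=robot.read_camera("side")[:,:,::-1];cv2.imwrite("pics/side5.png",s);c=cv2.resize(s[190:330,200:360],None,fx=4,fy=4)
cv2.imwrite("pics/c8.png",c)
E
```

```text
t 11.45 p [0.6009 0.0842 0.0539] yaw -4.01 tilt [ 0.0086 -0.0081 -0.9999] F [-0.1 -0.4 -0.5] T [ 0.01 -0.08 -0.02] op 0.058 q [ 0.02  0.66  1.5  -0.01  0.97  0.09]
```

View pics/c8.png

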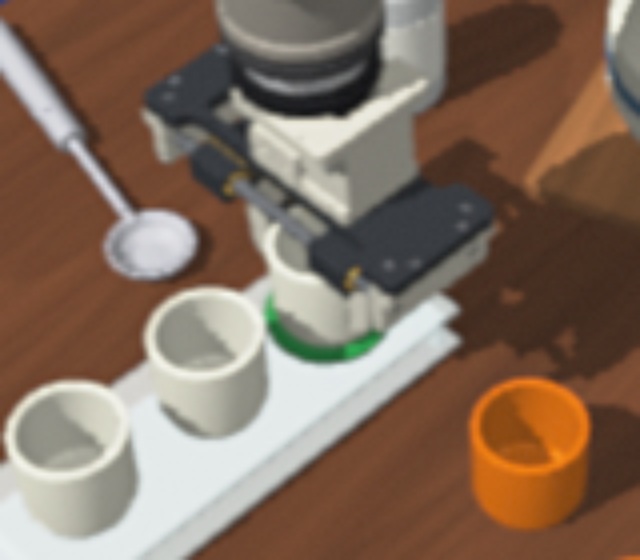

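>>> {"api": "play_rows", "payload": {
  "moves": [
    [[0, 0, 0, 0, 0.4], [0, 0, 0, 0, 0.6], [0, 0, 0, 0, 1], [0, 0, 0, 0, 1], [0, 0, 0, 0, 1], [0, 0, 0, 0, 1], [-0.005, 0, 0, 0, 1], [-0.015, 0, 0, 0, 1], [-0.02, 0, 0, 0, 1], [-0.02, 0, 0, 0, 1]]
  ]
}}

```text
time: 12.5
tool_pos: [0.5988, 0.0846, 0.1135]
tool_rot: [0.406, 1.562, -1.235]
contact_force: [-0.0, -0.6, 0.5]
opening: 0.0917
```

```bash
python3 - <<'E'
from plan import *
show()
s=robot.read_camera("side")[:,:,::-1];cv2.imwrite("pics/side6.png",s);c=cv2.resize(s[190:330,200:360],None,fx=4,fy=4)
cv2.imwrite("pics/c9.png",c)
E
```

```text
t 12.5 p [0.5988 0.0846 0.1135] yaw -4.01 tilt [ 0.0028 -0.0082 -1.    ] F [-0.  -0.6  0.5] T [-0.04 -0.09  0.01] op 0.0917 q [ 0.02  0.59  1.45 -0.01  1.1   0.09]
```

View pics/c9.png

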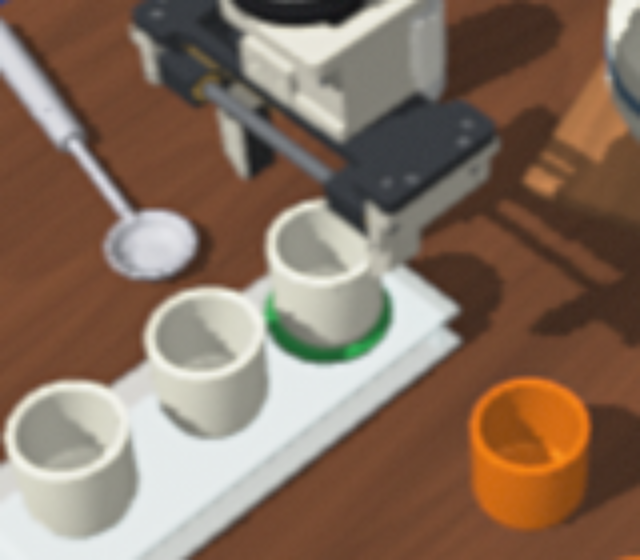

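```bash
python3 - <<'E'
from plan import *
plan([((.595,.06,.25),4),((.56,-.06,.265),5)],-40)
E
```

```text
[-0.0331, -0.0007, 0.0065, 4.0]
[-0.0331, -0.0002, 0.0065, 4.0]
[-0.0331, 0.0002, 0.0065, 4.0]
[-0.0331, 0.0007, 0.0065, 4.0]
[-0.0029, 0.0017, 0.025, 4.0]
[-0.0029, 0.0034, 0.0248, 4.0]
[-0.0029, 0.0051, 0.0245, 4.0]
[-0.0029, 0.0068, 0.0241, 4.0]
[-0.0029, 0.0085, 0.0235, 4.0]
```

>>> {"api": "play_rows", "payload": {
  "moves": [
    [[-0.02, 0, 0, 0, 1], [-0.03, 0, 0.004, 4, 1], [-0.033, 0, 0.007, 4, 1], [-0.033, 0, 0.007, 4, 1], [-0.018, 0.002, 0.02, 4, 1], [-0.003, 0.003, 0.025, 4, 1], [-0.003, 0.005, 0.025, 4, 1], [-0.003, 0.007, 0.024, 4, 1], [-0.003, 0.008, 0.024, 4, 1], [0, 0.004, 0.01, 4, 1]]
  ]
}}

```text
time: 13.55
tool_pos: [0.5657, -0.0634, 0.2721]
tool_rot: [1.74, 1.553, -0.549]
contact_force: [-0.3, 0.3, -0.2]
opening: 0.0914
```

```bash
python3 - <<'E'
from plan import *
show()
plan([((.5255,-.203,.255),9)],-77.5)
E
```

```text
t 13.55 p [ 0.5657 -0.0634  0.2721] yaw -41.17 tilt [ 0.0149 -0.0091 -0.9998] F [-0.3  0.3 -0.2] T [-0.05 -0.02 -0.06] op 0.0914 q [-0.24  0.39  1.33 -0.01  1.41  0.48]
[0.002, 0.0068, 0.0146, 4.0]
[0.002, 0.0078, 0.0141, 4.0]
[0.002, 0.0088, 0.0135, 4.0]
[0.002, 0.0097, 0.0129, 4.0]
[0.002, 0.0106, 0.0121, 4.0]
[0.002, 0.0114, 0.0114, 4.0]
[0.002, 0.0122, 0.0105, 4.0]
[0.002, 0.0129, 0.0097, 4.0]
[0.002, 0.0136, 0.0087, 4.0]
```

>>> {"api": "play_rows", "payload": {
  "moves": [
    [[0.001, 0.007, 0.015, 4, 1], [0.001, 0.008, 0.014, 4, 1], [0.001, 0.009, 0.014, 4, 1], [0.001, 0.01, 0.013, 4, 1], [0.001, 0.011, 0.012, 4, 1], [0.001, 0.011, 0.011, 4, 1], [0.001, 0.012, 0.011, 4, 1], [0, 0.013, 0.01, 4, 1], [0, 0.013, 0.008, 4, 1], [0, 0, 0, 0, 1]]
  ]
}}

```text
time: 14.55
tool_pos: [0.5211, -0.21, 0.265]
tool_rot: [2.402, 1.552, -0.546]
contact_force: [0.1, 0.4, -0.0]
opening: 0.0913
```

```bash
cat > r2.py <<'E'
from fit import *
from plan import show
show()
I={n:robot.read_camera(n)[:,:,::-1].copy() for n in("top","side")}
for n in I: cv2.imwrite(f"pics/{n}7.png",I[n])
for n,pc in(("top",(318,195)),("side",(280,255))): pass
t=cv2.resize(I["top"][150:290,180:360],None,fx=4,fy=4);s=cv2.resize(I["side"][200:340,180:360],None,fx=2.5,fy=2.5)
cv2.imwrite("pics/c10.png",t);cv2.imwrite("pics/c11.png",s)
E
python3 r2.py
```

```text
t 14.55 p [ 0.5211 -0.21    0.265 ] yaw -78.91 tilt [ 0.0164 -0.0099 -0.9998] F [ 0.1  0.4 -0. ] T [ 0.04  0.02 -0.03] op 0.0913 q [-0.52  0.37  1.37 -0.    1.38  0.86]
```

View pics/c10.png

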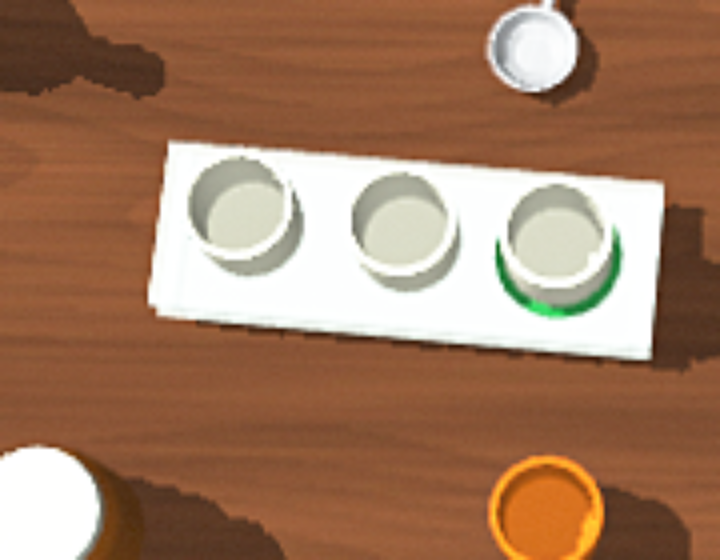

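View pics/side7.png

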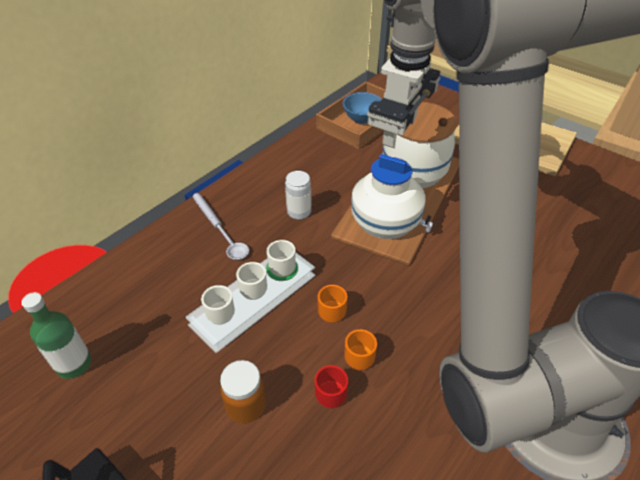

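```bash
python3 - <<'E'
from fit import *
t=cv2.imread("pics/top7.png");s=cv2.imread("pics/side7.png")
# cup interior (inner opening) in top: grayish below white
g=cv2.cvtColor(t,cv2.COLOR_BGR2HSV)
print(hit("top",np.array([(555,233),(404,223),(242,209)])/4.+[180-.4,150-.4],.088).round(4), 'cup at z.092', hit("top",np.array([[555,233]])/4.+[180-.4,150-.4],.092).round(4))
for p in [(0.603,.0832)]:
    for n,im in(("top",t),("side",s)):
        q=p if n=="top" else (.5989,.0842)
        o=cv2.resize(im,None,fx=4,fy=4,interpolation=cv2.INTER_CUBIC)
        for r,z,col in((.036,.034,(255,0,255)),(.030,.092,(0,0,255)),(.026,.034,(255,0,0))):
            cv2.polylines(o,[((proj(n,circ(q,r,z))+.5)*4).astype(np.int32)],True,col,1)
        c=proj(n,[*q,.05])[0]*4; c=c.astype(int); cv2.imwrite(f"pics/o_{n}.png",o[c[1]-160:c[1]+160,c[0]-160:c[0]+160])
cv2.imwrite("pics/o.png",np.hstack([cv2.imread("pics/o_top.png"),cv2.imread("pics/o_side.png")]))
E
```

```text
[[0.6016 0.0843 0.088 ]
 [0.6055 0.1643 0.088 ]
 [0.6115 0.2509 0.088 ]] cup at z.092 [[0.6006 0.0842 0.092 ]]
```

View pics/o.png

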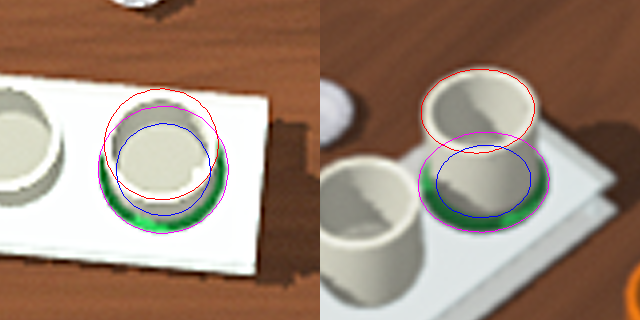

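```bash
python3 - <<'E'
from plan import *
plan([((.5255,-.203,.225),5)],-77.5)
E
```

```text
[0.008, -0.001, -0.0009, -0.2]
[0.008, -0.001, -0.0009, -0.2]
[0.008, -0.001, -0.0009, -0.2]
[0.008, -0.001, -0.0009, -0.2]
[0.008, -0.001, -0.0009, -0.2]
```

>>> {"api": "play_rows", "payload": {
  "moves": [
    [[0.006, -0.001, -0.001, -0.3, 0.2], [0.007, -0.001, -0.001, -0.3, 0.2], [0.007, -0.001, -0.001, -0.3, 0.2], [0.007, -0.001, -0.001, -0.3, 0.2], [0.007, -0.001, -0.001, -0.2, 0.2], [0.004, -0.001, 0, 0, 0.2], [0, 0, 0, 0, 0.2], [0, 0, 0, 0, 0.2], [0, 0, 0, 0, 0.2], [0, 0, 0, 0, 0.2]]
  ]
}}

```text
time: 15.65
tool_pos: [0.5269, -0.1978, 0.223]
tool_rot: [2.456, 1.553, -0.453]
contact_force: [0.3, 0.8, -1.0]
opening: 0.0549
```

```bash
python3 - <<'E'
from plan import *
show()
I={n:robot.read_camera(n)[:,:,::-1].copy() for n in("top","side")}
for n in I: cv2.imwrite(f"pics/{n}8.png",I[n])
o=robot.observe()
for n in I: print(n,proj(n,o['tool_pos']),proj(n,[.5255,-.203,.203]))
cv2.imwrite("pics/c12.png",np.hstack([cv2.resize(I["side"][110:210,340:460],None,fx=3.3,fy=3.3),cv2.resize(I["top"][190:290,410:530],None,fx=3.3,fy=3.3)]))
plan([((.5255,-.203,.181),5)],-77.5)
E
```

```text
t 15.65 p [ 0.5269 -0.1978  0.223 ] yaw -76.72 tilt [ 0.0158 -0.0077 -0.9998] F [ 0.3  0.8 -1. ] T [-0.03  0.03 -0.04] op 0.0549 q [-0.5   0.4   1.44  0.    1.28  0.84]
top [[468.18279031 232.6840333 ]] [[468.26260049 235.52071639]]
side [[390.94450041 151.28840277]] [[391.92601755 157.83522407]]
[0.0084, 0.0009, 0.0006, 0.2]
[0.0084, 0.0009, 0.0006, 0.2]
[0.0084, 0.0009, 0.0006, 0.2]
[0.0084, 0.0009, 0.0006, 0.2]
[0.0084, 0.0009, 0.0006, 0.2]
```

View pics/c12.png

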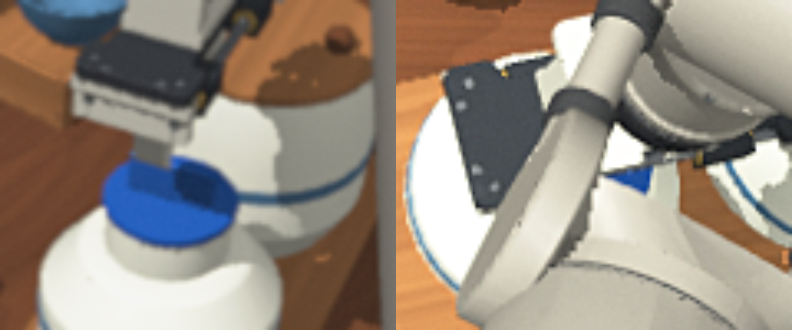

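>>> {"api": "play_rows", "payload": {
  "moves": [
    [[0.005, 0.001, 0.001, 0.3, 0.2], [0.007, 0.001, 0.001, 0.3, 0.2], [0.007, 0.001, 0, 0, 0.2], [0.007, 0.001, 0, 0, 0.2], [0.006, 0.001, 0, 0, 0.2], [0.004, 0, 0, 0, 0.2], [0.002, 0, 0, 0, 0.2], [0, 0, 0, 0, 0.2], [0, 0, 0, 0, 0.2], [0, 0, 0, 0, 0.2]]
  ]
}}

```text
time: 16.75
tool_pos: [0.5264, -0.2041, 0.1812]
tool_rot: [2.47, 1.554, -0.451]
contact_force: [0.4, -0.7, 0.5]
opening: 0.0546
```

```bash
python3 - <<'E'
from plan import *
show()
I={n:robot.read_camera(n)[:,:,::-1].copy() for n in("top","side")}
cv2.imwrite("pics/c13.png",np.hstack([cv2.resize(I["side"][110:210,340:460],None,fx=3.3,fy=3.3),cv2.resize(I["top"][190:290,410:530],None,fx=3.3,fy=3.3)]))
plan([((.5255,-.203,.181),5)],-77.5)
E
```

```text
t 16.75 p [ 0.5264 -0.2041  0.1812] yaw -77.4 tilt [ 0.0151 -0.0073 -0.9999] F [ 0.4 -0.7  0.5] T [ 0.01  0.01 -0.04] op 0.0546 q [-0.51  0.44  1.5   0.    1.18  0.84]
[0.0001, -0.0003, 0.0001, 0.0]
[0.0001, -0.0003, 0.0001, 0.0]
[0.0001, -0.0003, 0.0001, 0.0]
[0.0001, -0.0003, 0.0001, 0.0]
[0.0001, -0.0003, 0.0001, 0.0]
```

View pics/c13.png

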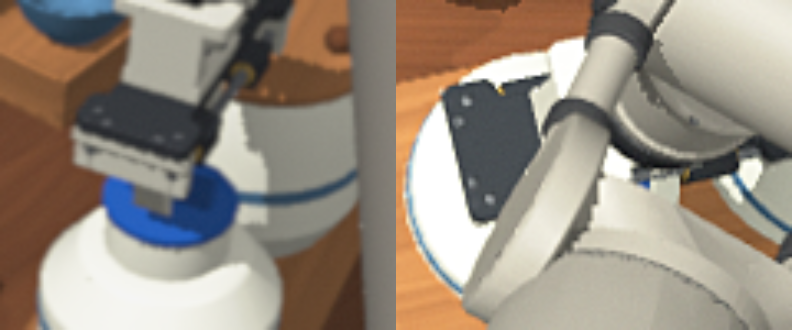

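>>> {"api": "play_rows", "payload": {
  "moves": [
    [[0, 0, 0, 0, -1], [0, 0, 0, 0, -1], [0, 0, 0, 0, -1], [0, 0, 0, 0, -1], [0, 0, 0, 0, -1], [0, 0, 0, 0, -1], [0, 0, 0, 0, -1], [0, 0, 0, 0, -1], [0, 0, 0, 0, -1], [0, 0, 0, 0, -1]]
  ],
  "grip_force": 35
}}

```text
time: 17.85
tool_pos: [0.5265, -0.204, 0.182]
tool_rot: [2.479, 1.553, -0.443]
contact_force: [0.4, 0.0, 0.5]
opening: 0.0116
```

```bash
python3 - <<'E'
from plan import *
show()
E
```

```text
t 17.85 p [ 0.5265 -0.204   0.182 ] yaw -77.39 tilt [ 0.016  -0.0076 -0.9998] F [0.4 0.  0.5] T [0.14 0.08 0.  ] op 0.0116 q [-0.51  0.44  1.5   0.    1.18  0.84]
```

>>> {"api": "play_rows", "payload": {
  "moves": [
    [[0, 0, 0, 1.5, -1], [0, 0, 0, 1.5, -1], [0, 0, 0, 1.5, -1], [0, 0, 0, 1.5, -1], [0, 0, 0, 1.5, -1], [0, 0, 0, 1.5, -1], [0, 0, 0, 1.5, -1], [0, 0, 0, 1.5, -1], [0, 0, 0, 1.5, -1], [0, 0, 0, 1.5, -1]]
  ]
}}

```text
time: 18.85
tool_pos: [0.5258, -0.2039, 0.1819]
tool_rot: [2.741, 1.555, -0.465]
contact_force: [-0.4, 0.1, 0.8]
opening: 0.0114
```

```bash
python3 - <<'E'
from plan import *
show()
E
```

```text
t 18.85 p [ 0.5258 -0.2039  0.1819] yaw -93.7 tilt [ 0.0143 -0.0072 -0.9999] F [-0.4  0.1  0.8] T [0.14 0.11 0.02] op 0.0114 q [-0.51  0.44  1.5   0.    1.18  1.13]
```

>>> {"api": "play_rows", "payload": {
  "moves": [
    [[0, 0, 0, -1.5, -1], [0, 0, 0, -1.7, -1], [0, 0, 0, -1.7, -1], [0, 0, 0, -1.7, -1], [0, 0, 0, -1.7, -1], [0, 0, 0, -1.7, -1], [0, 0, 0, -1.7, -1], [0, 0, 0, -1.7, -1], [0, 0, 0, -1, -1], [0, 0, 0, -0.5, -1]]
  ],
  "grip_force": 25
}}

```text
time: 19.85
tool_pos: [0.5285, -0.2027, 0.1821]
tool_rot: [2.656, 1.55, -0.267]
contact_force: [0.4, 0.7, 0.5]
opening: 0.0118
```

```bash
python3 - <<'E'
from plan import *
show()
E
```

```text
t 19.85 p [ 0.5285 -0.2027  0.1821] yaw -77.44 tilt [ 0.0201 -0.0055 -0.9998] F [0.4 0.7 0.5] T [ 0.27  0.02 -0.03] op 0.0118 q [-0.5   0.44  1.5   0.01  1.18  0.85]
```

>>> {"api": "play_rows", "payload": {
  "moves": [
    [[0, 0, 0, -0.7, -1], [0, 0, 0, -0.7, -1], [0, 0, 0, -0.7, -1], [0, 0, 0, -0.7, -1], [0, 0, 0, -0.7, -1], [0, 0, 0, -0.7, -1], [0, 0, 0, -0.7, -1], [0, 0, 0, -0.7, -1], [0, 0, 0, 0, -1], [0, 0, 0, 0, -1]]
  ]
}}

```text
time: 20.85
tool_pos: [0.5286, -0.2023, 0.182]
tool_rot: [2.586, 1.55, -0.23]
contact_force: [0.3, 1.5, 1.4]
opening: 0.0116
```

```bash
python3 - <<'E'
from plan import *
show()
E
```

```text
t 20.85 p [ 0.5286 -0.2023  0.182 ] yaw -71.33 tilt [ 0.0203 -0.0048 -0.9998] F [0.3 1.5 1.4] T [ 0.31  0.05 -0.15] op 0.0116 q [-0.5   0.44  1.5   0.01  1.18  0.74]
```

>>> {"api": "play_rows", "payload": {
  "moves": [
    [[0, 0, 0, -0.7, -1], [0, 0, 0, -0.7, -1], [0, 0, 0, -0.7, -1], [0, 0, 0, -0.7, -1], [0, 0, 0, -0.7, -1], [0, 0, 0, -0.7, -1], [0, 0, 0, 0, -1], [0, 0, 0, 0, -1], [0, 0, 0, 0, -1], [0, 0, 0, 0, -1]]
  ]
}}

```text
time: 21.85
tool_pos: [0.5284, -0.2023, 0.182]
tool_rot: [2.543, 1.55, -0.196]
contact_force: [0.4, 1.3, 1.3]
opening: 0.0125
```

```bash
python3 - <<'E'
from plan import *
show()
s=robot.read_camera("side")[:,:,::-1]
cv2.imwrite("pics/c14.png",cv2.resize(s[110:210,340:460],None,fx=5,fy=5))
E
```

```text
t 21.85 p [ 0.5284 -0.2023  0.182 ] yaw -66.93 tilt [ 0.0203 -0.004  -0.9998] F [0.4 1.3 1.3] T [ 0.3  -0.03 -0.53] op 0.0125 q [-0.5   0.44  1.5   0.01  1.18  0.66]
```

View pics/c14.png

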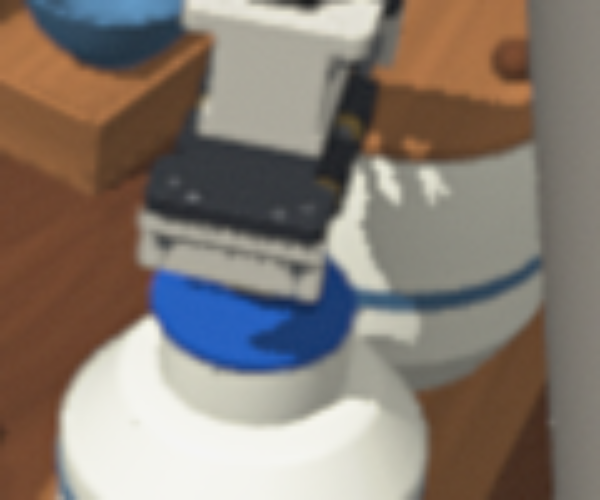

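>>> {"api": "play_rows", "payload": {
  "moves": [
    [[0, 0, 0, 2, -1], [0, 0, 0, 3, -1], [0, 0, 0, 3, -1], [0, 0, 0, 3, -1], [0, 0, 0, 3, -1], [0, 0, 0, 3, -1], [0, 0, 0, 3, -1], [0, 0, 0, 3, -1], [0, 0, 0, 3, -1], [0, 0, 0, 2, -1]]
  ],
  "grip_force": 35
}}

```text
time: 22.9
tool_pos: [0.5252, -0.2051, 0.1819]
tool_rot: [2.474, 1.554, -0.761]
contact_force: [-0.6, 1.0, 0.7]
opening: 0.0118
```

```bash
python3 - <<'E'
from plan import *
show()
E
```

```text
t 22.9 p [ 0.5252 -0.2051  0.1819] yaw -95.36 tilt [ 0.0118 -0.0113 -0.9999] F [-0.6  1.   0.7] T [0.32 0.19 0.02] op 0.0118 q [-0.51  0.44  1.5  -0.    1.19  1.16]
```

>>> {"api": "play_rows", "payload": {
  "moves": [
    [[0, 0, 0, 3, -1], [0, 0, 0, 3.3, -1], [0, 0, 0, 3.3, -1], [0, 0, 0, 3.3, -1], [0, 0, 0, 3.3, -1], [0, 0, 0, 3.3, -1], [0, 0, 0, 3, -1], [0, 0, 0, 3, -1], [0, 0, 0, 2.5, -1], [0, 0, 0, 1.5, -1]]
  ]
}}

```text
time: 23.9
tool_pos: [0.5243, -0.2061, 0.1819]
tool_rot: [2.685, 1.552, -1.073]
contact_force: [-0.2, 0.8, 0.3]
opening: 0.012
```

```bash
python3 - <<'E'
from plan import *
show()
E
```

```text
t 23.9 p [ 0.5243 -0.2061  0.1819] yaw -125.35 tilt [ 0.0088 -0.0163 -0.9998] F [-0.2  0.8  0.3] T [ 0.35 -0.03  0.1 ] op 0.012 q [-0.5   0.44  1.5  -0.01  1.19  1.69]
```

>>> {"api": "play_rows", "payload": {
  "moves": [
    [[0, 0, 0, 1, -1], [0, 0, 0, 1, -1], [0, 0, 0, 1, -1], [0, 0, 0, 0.6, -1], [0, 0, 0, 0, -1], [-0.001, 0, 0, 0, -1], [-0.002, 0, 0, 0, -1], [-0.003, 0, 0, 0, -1], [-0.003, 0, 0, 0, -1], [0, 0, 0, 0, -1]]
  ]
}}

```text
time: 24.9
tool_pos: [0.5245, -0.2046, 0.1903]
tool_rot: [2.777, 1.555, -1.046]
contact_force: [1.5, 2.4, -1.2]
opening: 0.0119
```

```bash
python3 - <<'E'
from plan import *
show()
plan([((.5255,-.2035,.20),3),((.5255,-.2035,.3),7)])
E
```

```text
t 24.9 p [ 0.5245 -0.2046  0.1903] yaw -129.02 tilt [ 0.0079 -0.0137 -0.9999] F [ 1.5  2.4 -1.2] T [ 0.57 -0.32  0.08] op 0.0119 q [-0.5   0.43  1.49 -0.01  1.21  1.75]
[-0.0032, -0.0005, -0.0001, 0.0]
[-0.0032, -0.0005, -0.0001, 0.0]
[-0.0032, -0.0005, -0.0001, 0.0]
[-0.0143, 0.0001, -0.0002, 0.0]
[-0.0143, 0.0001, -0.0002, 0.0]
[-0.0143, 0.0001, -0.0002, 0.0]
[-0.0143, 0.0001, -0.0002, 0.0]
[-0.0143, 0.0001, -0.0002, 0.0]
[-0.0143, 0.0001, -0.0002, 0.0]
[-0.0143, 0.0001, -0.0002, 0.0]
```

>>> {"api": "play_rows", "payload": {
  "moves": [
    [[-0.003, 0, 0, 0, -1], [-0.004, 0, 0, 0, -1], [-0.004, 0, 0, 0, -1], [-0.004, 0, 0, 0, -1], [-0.004, 0, 0, 0, -1], [-0.005, 0, 0, 0, -1], [-0.006, 0, 0, 0, -1], [-0.008, 0, 0, 0, -1], [-0.008, 0, 0, 0, -1], [-0.008, 0, 0, 0, -1]]
  ]
}}

```text
time: 25.9
tool_pos: [0.5228, -0.2055, 0.249]
tool_rot: [2.575, 1.553, -1.248]
contact_force: [1.1, 0.3, -2.5]
opening: 0.0116
```

```bash
python3 - <<'E'
from plan import *
show()
plan([((.5265,-.2035,.287),7)])
E
```

```text
t 25.9 p [ 0.5228 -0.2055  0.249 ] yaw -129.08 tilt [ 0.0056 -0.0167 -0.9998] F [ 1.1  0.3 -2.5] T [ 0.09 -0.05 -0.02] op 0.0116 q [-0.5   0.39  1.39 -0.01  1.35  1.75]
[-0.0054, -0.0005, -0.0003, 0.0]
[-0.0054, -0.0005, -0.0003, 0.0]
[-0.0054, -0.0005, -0.0003, 0.0]
[-0.0054, -0.0005, -0.0003, 0.0]
[-0.0054, -0.0005, -0.0003, 0.0]
[-0.0054, -0.0005, -0.0003, 0.0]
[-0.0054, -0.0005, -0.0003, 0.0]
```

>>> {"api": "play_rows", "payload": {
  "moves": [
    [[-0.005, -0.0005, -0.0005, 0, -1], [-0.006, -0.0005, -0.0005, 0, -1], [-0.006, -0.0005, -0.0005, 0, -1], [-0.006, -0.0005, 0, 0, -1], [-0.006, -0.0005, 0, 0, -1], [-0.004, -0.0005, 0, 0, -1], [-0.002, 0, 0, 0, -1], [0, 0, 0, 0, -1], [0, 0, 0, 0, -1], [0, 0, 0, 0, -1]]
  ]
}}

```text
time: 26.9
tool_pos: [0.5261, -0.2033, 0.2882]
tool_rot: [2.625, 1.552, -1.198]
contact_force: [-0.3, -0.3, -1.3]
opening: 0.0119
```

```bash
python3 - <<'E'
from plan import *
show()
I={n:robot.read_camera(n)[:,:,::-1].copy() for n in("top","side")}
for n in I: cv2.imwrite(f"pics/{n}9.png",I[n])
plan([((.526,-.204,.287),5)])
E
```

```text
t 26.9 p [ 0.5261 -0.2033  0.2882] yaw -129.07 tilt [ 0.0068 -0.0174 -0.9998] F [-0.3 -0.3 -1.3] T [0.11 0.07 0.03] op 0.0119 q [-0.5   0.37  1.31 -0.01  1.44  1.76]
[0.0002, 0.0001, -0.0001, 0.0]
[0.0002, 0.0001, -0.0001, 0.0]
[0.0002, 0.0001, -0.0001, 0.0]
[0.0002, 0.0001, -0.0001, 0.0]
[0.0002, 0.0001, -0.0001, 0.0]
```

View pics/side9.png

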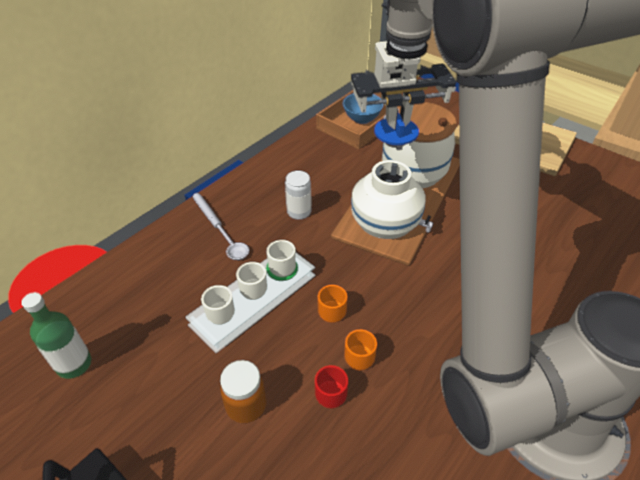

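View pics/top9.png

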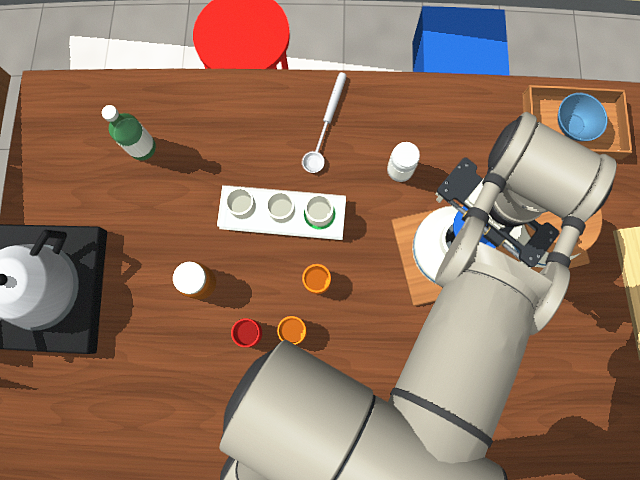

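```bash
python3 - <<'E'
from h import *
im=cv2.imread("pics/side9.png");o=cv2.resize(im,None,fx=4,fy=4,interpolation=cv2.INTER_CUBIC)
q=(.524,-.2035)
for r,z,c in((.0435,.165,(255,0,255)),(.037,.165,(255,0,255)),(.046,.279,(0,0,255)),(.046,.271,(0,255,255))):
    cv2.polylines(o,[((proj("side",circ(q,r,z))+.5)*4).astype(np.int32)],True,c,1)
cv2.imwrite("pics/o2.png",o[380:840,1340:1840])
E
```

```text
(no output)
```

View pics/o2.png

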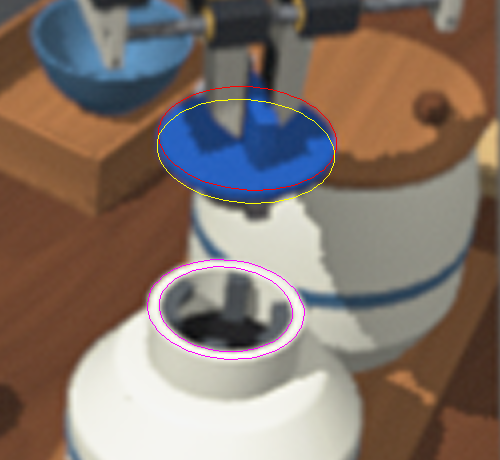

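```bash
python3 -c "
from cell import robot
print(robot.hand_in())
o=robot.observe();print(o['time'],o['tool_pos'],o['opening'])"
```

```text
the job is handed in; nothing more can be done
None
the job is handed in; nothing more can be done
```

The job is done and handed in at about 27 s of the 48 s allowed. Hand-in reports no verdict.

- **Cup:** I stood the stray white cup (not the orange or red look-alikes) upright on the green coaster. In both cameras it sits within about 2 mm of the middle, in line with the other two cups. In the last pictures the two cups, the tin and the jar were where they started.
- **Lock:** Clockwise the cap turned freely past 16°, so I went back and tried the other way. Counter-clockwise it stopped about 10° from the start, with the wrist torque reading peaking at about 0.5 N m. I then turned it clockwise about 52°, and it came free.
- **Cap:** I lifted it off and am still holding it, gripped by the wing (12 mm opening). It hangs over the neck within about 2 mm. The plug's underside is about 84 mm above the rim, and the cap is level to about 1°.

**Disagreements in the checks:**
- The two cameras differ by 3–4 mm in x, so I used the average of both.
- The arm picks up about 1° of tilt while moving, which these moves cannot correct.
- The arm drifted 2–3 mm sideways while turning the cap. I corrected that before the last check.

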